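# Reset the classroom bench supply with its key

### The arm

A 7-joint arm with a two-finger parallel gripper is mounted at the origin on the work surface. World frame = base frame: x ahead of the robot, y to its left, z up, the work surface at z = 0. Lengths are in m, angles in rad, forces in N, time in s.
With the tool pointing down it reaches from about 0.4 to 0.9 m from the base axis. Payload 5.5 kg.
Tool frame: the origin (TCP) lies at the very end of the fingers, on their centre line; the grasp point (between the pads) lies 19 mm behind it (r.grasp_offset is the distance from the TCP to the grasp point, in m); z points along the fingers, y is the direction in which the jaws open and shut (so a half turn about z gives the same grasp; the last joint's range is limited). The gripper opens to 85 mm and grips with 20 to 120 N. Pads are 22 mm wide; open, the fingers measure 114 mm over their backs; the gripper's body (76 mm by 85 mm) begins 54 mm behind the grasp point. The pads swing forward as they close: fully open they stand 13 mm farther back than shut.
Start: joints at [-1.08, 0.501, -0.427, 1.55, 0.221, 1.138, -0.21], TCP at [0.147, 0.633, 0.231] pointing down, gripper open.
Joint ranges: [-2.88, 2.88], [-0.31, 2.03], [-1.54, 1.56], [0.2, 2.42], [-1.41, 4.55], [0.19, 2.02], [-2.57, 2.57]. Speed limits (rad/s): [2.57, 2.57, 3.14, 3.14, 3.14, 3.14, 3.14].

### API

Orientations are given as a unit quaternion [x, y, z, w].
In Python, from plant import r gives the robot as it stands. The module is installed in compiled form; this text tells all that it offers.
- The arm moves only by the tool move_arm, never from a script. Its argument "rows" is a list of rows, each a list of 3 entries, a list of its own where there are three numbers: the closure, from 0 (fully open) to 1 (shut), then the shift along the tool's x, y, z in cm, then the turn about the tool's z in rad. In form: [[claw, [x, y, z], twist], ...]. A call has 1 to 12 rows; each row is the pose to reach, as a shift and turn from the pose commanded when the call began, along the tool's axes at that moment; what a row does not reach only later rows make up. A row lasts 1/12 s, in which the tool goes at most 41.7 mm and 7.16 degrees, less where a joint would pass 70% of its speed; a pose out of reach is approached as far as the arm can. A call with a gripper value outside its range is refused whole. The fingers move at their own pace and stop on an object; the grip force is fixed at half the most. Time passes only in rows, so rows that repeat a pose let the fingers close. It gives the time, the measured TCP pose, the force and the opening at its end, in the units of the state.
- r.sense(): the state, without advancing time (a new reading comes with each control period).
- r.read_camera(name): name is "scene" or "top" or "wrist"; returns the picture (420x560x3 uint8, blue, green, red); there is no depth.
- r.camera_info(name): a dict with "K" (3x3 intrinsics, pixels), "cam_to_world" (4x4, takes a point from camera to world coordinates). Camera axes: x right, y down, z forward; pixel columns grow to the right and rows downward; lengths in m; the calibration is good to about 2 mm. A picture is of the moment at which its call begins: read the wrist's pose just before it. camera_info takes no time and is no camera call; for the wrist camera it gives the pose at the moment of the call.
- r.close_job(): hands the job in, once; it reports no verdict.
Trained networks look in the newest picture that a camera, given by its name, has taken for a name from the list of things; names that differ only in an ending like _2 or _b are one class to them, and where a whole thing is asked for, a point or a joint stands for the part that bears it (a point fixed in the world has none). Each returns a list of dicts, best first, with "p" (0 to 1); they miss things now and then, are a little off and sometimes report something else, mostly with a low value. They report only what shows in the picture. A call takes as long as a camera call.
- r.search_frame(name, camera): "box" ([left, top, width, height] as shares, 0 to 1, of the picture: columns of its width, rows of its height, round what is visible of it).
The state is a dict: "clock": time; "joints": joint angles; "qvel": joint speeds; "effort": joint torques, N m; "position": TCP position; "tcp_rot": TCP orientation; "wrist_force": force on the tool from outside, world axes, zero at the start; "moment": the same for the moment, N m; "grip_width": opening from 0.0 (shut) to 1.0 (fully open).
Only numpy, scipy, OpenCV 4.12 (cv2) and the standard library are available. Lean on these libraries where they do the work, as an engineer would, in place of code of your own. Each camera call takes 0.05 s, during which the arm holds its last target. There are 200 camera calls.

### The job

Reset the tripped bench supply: take the red key from its wooden stand, push it fully home in the keyhole on the sloping top of the grey unit, and turn it clockwise, dragging the yellow pointer along, until it comes up against its stop; feel for the stop and do not force it. Then turn the key back to its home position, draw it out and stand it upright in its wooden stand again, fully down, and let go. Leave the mug, the tray and the tissues where they are.

Things in the scene. Friction and masses are not known exactly. Their poses are not given: they have to be found in the camera images.
- key_bow (a point): Centre of the red bow (flat handle) of the loose key, 90 mm long, 55-115 g. Bow: 40 mm wide along x, 10 thick along y, 44 high. z points from tip to bow; a half turn about z changes nothing. Below the bow: 7 mm of 10 mm neck, then a collar (30 mm across, 5 thick, underside 34 mm below this point), then a 10 mm round shank. Starts upright in its stand, hanging by the collar.
- key_tip (a point): Lower end of the key on its axis, 68 mm below key_bow and 34 mm below the collar's underside; axes as key_bow. The lowest 14 mm carry a flat two-winged bit, 30 mm wide along x, 6 mm thick along y; its lowest 3 mm are stepped down to 27.5 by 4.5 mm as a lead-in.
- unit: Grey bench supply unit, fixed; origin at the middle of its foot, on the desk, z up, x away from the robot at yaw 0. Case 150 mm wide, 170 deep, 62 high, its top sloping down to the front (-x) by 0.314 rad, flat round the keyhole. A turned key is captive: it comes out only at home, wings along the slot within 0.1 rad. Over 40 N between bit and pointer dog (about 0.5 N m) is forcing it.
- keyhole (a point): Centre of the keyhole in the sloping top, level with its face, 86 mm above the desk. z is the top's outward normal (the key goes in along -z), x runs along the slot, up the slope. Through a 16 mm plate: slot 33 mm along x by 8 along y, with a 12 mm square in the middle. The key goes in wings along the slot, either way round, 34 mm deep till its collar meets the plate; then it can turn.
- pointer (a joint): Yellow pointer beside the keyhole, rad clockwise from above: starts at 0-0.1, stop at 0.5 (green mark), stays where left. Only the turning key moves it, by a dog under the plate, drag 0.05 N m. Its place varies: the key turns freely 0.25 to 1.0 rad from home, then drags it, and meets the stop at 0.75 to 1.4 rad. The stop has a rubber buffer, 4 N m/rad: 0.15-0.3 N m there is enough.
- stand_mouth (a point): Middle of the top face of the fixed wooden key stand, a block 80 mm (x) by 70 mm (y) by 55 mm high; z is up. In its top is a pocket 36 mm along x by 14 mm along y, 43 mm deep; the key hangs in it by its collar with its bit along x, either way round.
- mug: White mug, 80 mm across, 85 mm high, loose; origin at the middle of its underside. Leave it alone.
- tray: Green plastic tray with a leaf in it, 150 by 220 mm, 22 mm high, loose; origin at the middle of its underside. Leave it alone.
- tissues: Green tissue pack, 100 by 180 mm, 55 mm high, loose; origin at the middle of its underside. Leave it alone.

How it is judged:
By the outcome, as a careful person would: the job done as asked, in the order asked, and still so for the second after the job is handed in, with the robot touching nothing.
It also fails if it takes over 72 s, if anything falls off the work surface, if the arm or the gripper's body presses on something with over 40 N, if the wrist force passes 120 N, or if a joint passes its speed limit or range.

## Working session

There is one attempt and no reset: what is moved stays moved. The work goes in short steps, Python scripts to look and compute and a tool call to move; the robot and the scene stay as the last step left them, time stands still between calls to the robot, and variables do not carry over. Pictures are saved under pics/ and viewed, about 8 in all and at most 12, crops included, and the job is handed in when it is done.

Besides the shell and the picture viewer there is one more tool, called after "Request:" by a JSON object that holds its "api" and its "payload", one argument or row to a line. move_arm: Moves the arm, as the interface text tells. Its arguments: {"type":"object","properties":{"rows":{"type":"array","items":{"type":"array"}}},"required":["rows"]}

```bash
mkdir -p pics; cat > h.py <<'E'
import numpy as np,cv2
from scipy.spatial.transform import Rotation as R
from plant import r
def cam(n):
    i=r.camera_info(n); return np.array(i["K"]),np.array(i["cam_to_world"])
def ray(n,u,v,c=None):
    K,T=c or cam(n); d=T[:3,:3]@np.linalg.solve(K,[u,v,1]); return T[:3,3],d
def at_z(n,u,v,z,c=None):
    o,d=ray(n,u,v,c); return o+d*(z-o[2])/d[2]
def proj(n,p,c=None):
    K,T=c or cam(n); q=K@(T[:3,:3].T@(np.atleast_2d(p)-T[:3,3]).T); return (q[:2]/q[2]).T
def tri(obs):
    A=np.zeros((3,3));b=np.zeros(3)
    for o,d in obs:
        d=d/np.linalg.norm(d);M=np.eye(3)-np.outer(d,d);A+=M;b+=M@o
    return np.linalg.solve(A,b)
E
python3 - <<'E'
from h import *
s=r.sense(); print({k:np.round(v,3).tolist() for k,v in s.items()})
ims=[]
for n in ["scene","top"]:
    im=r.read_camera(n); cv2.imwrite(f"pics/{n}0.png",im)
    K,T=cam(n);print(n,K.round(1).tolist(),T.round(3).tolist())
    for t in ["key_bow","unit","keyhole","pointer","stand_mouth","mug","tray","tissues"]:
        try: print(n,t,[(round(d["p"],2),(np.array(d["box"])*[560,420,560,420]).round(0).tolist()) for d in r.search_frame(t,n)[:2]])
        except Exception as e: print(t,e)
print(r.sense()["clock"], r.grasp_offset)
E
```

```text
{'clock': 0.0, 'joints': [-1.08, 0.502, -0.427, 1.551, 0.221, 1.138, -0.21], 'qvel': [-0.001, 0.001, 0.0, -0.001, -0.001, 0.0, -0.001], 'effort': [-0.0, -56.953, -5.816, -28.093, 0.011, 0.012, -0.0], 'position': [0.147, 0.633, 0.23], 'tcp_rot': [0.114, 0.994, -0.001, -0.0], 'wrist_force': [-0.057, 0.151, 0.139], 'moment': [-0.002, 0.038, -0.036], 'grip_width': 0.999}
scene [[400.8, 0.0, 272.6], [0.0, 400.8, 211.3], [0.0, 0.0, 1.0]] [[-0.874, 0.356, -0.331, 1.041], [0.486, 0.611, -0.625, 0.717], [-0.02, -0.707, -0.707, 0.894], [0.0, 0.0, 0.0, 1.0]]
scene key_bow [(0.47, [331.0, 227.0, 19.0, 19.0])]
scene unit [(0.58, [233.0, 154.0, 73.0, 55.0])]
scene keyhole [(0.98, [233.0, 152.0, 74.0, 49.0])]
scene pointer [(0.67, [233.0, 155.0, 71.0, 55.0])]
scene stand_mouth []
scene mug [(0.76, [213.0, 125.0, 33.0, 33.0])]
scene tray [(0.59, [202.0, 210.0, 74.0, 73.0])]
scene tissues [(0.88, [349.0, 297.0, 78.0, 91.0])]
top [[471.8, 0.0, 285.8], [0.0, 471.8, 209.2], [0.0, 0.0, 1.0]] [[0.019, -0.995, 0.093, 0.519], [-1.0, -0.019, -0.004, -0.005], [0.005, -0.093, -0.996, 1.592], [0.0, 0.0, 0.0, 1.0]]
top key_bow []
top unit [(0.93, [314.0, 206.0, 49.0, 63.0])]
top keyhole [(0.58, [313.0, 205.0, 49.0, 62.0])]
top pointer []
top stand_mouth [(0.71, [218.0, 226.0, 31.0, 32.0])]
top mug [(0.96, [399.0, 217.0, 35.0, 27.0])]
top tray [(0.68, [247.0, 151.0, 74.0, 46.0])]
top tissues [(0.87, [116.0, 202.0, 63.0, 44.0])]
0.9 0.0187
```

```bash
python3 - <<'E'
from h import *
a=cv2.imread("pics/scene0.png")[110:290,190:390]; b=cv2.imread("pics/top0.png")[140:320,190:390]
m=np.hstack([cv2.resize(x,None,fx=2,fy=2,interpolation=cv2.INTER_CUBIC) for x in (a,b)])
m=np.vstack([m,cv2.resize(np.hstack([cv2.imread("pics/scene0.png"),cv2.imread("pics/top0.png")])[:,:],(640,240)).copy() if 0 else np.zeros((1,800,3),np.uint8)])
cv2.imwrite("pics/m0.png",m)
for (u,v),z in [((233.5,242),.055),((338,237),.08)]: print(at_z("top",u,v,z))
o=at_z("scene",340.5,236.5,.09);print("bow",o, "unit", at_z("top",338.5,237,.07))
E
```

```text
[0.5533803  0.15711784 0.055     ]
[ 0.57505266 -0.17951162  0.08      ]
bow [0.55389306 0.18034263 0.09      ] unit [ 0.57545045 -0.18227841  0.07      ]
```

View pics/m0.png

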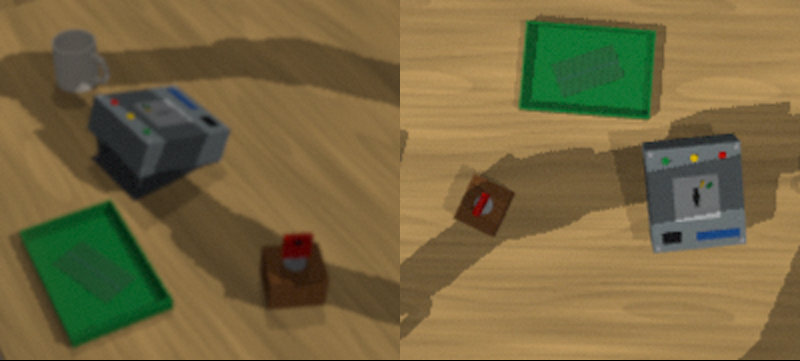

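The scene crop (left) shows the key in its stand at about scene pixel (338,240). In the top view (right) the stand is at about (232,242), the bow yawed about -0.55, and the unit is at about (338,237) with its keyhole near pixel (338,238). I'll move above the stand.

```bash
cat >> h.py <<'E'
def go(p,yawx=None,s=None):
    "shift (cm, tool axes) and twist to bring TCP to p with tool x at heading yawx"
    s=s or r.sense(); M=R.from_quat(s["tcp_rot"]).as_matrix()
    d=M.T@(np.array(p)-s["position"])*100
    y0=np.arctan2(M[1,0],M[0,0]); tw=0 if yawx is None else -((yawx-y0+np.pi)%(2*np.pi)-np.pi)
    return d.round(2).tolist(),round(tw,3)
E
python3 - <<'E'
from h import *
print(at_z("top",231.5,242.5,.057))
K,T=cam("wrist");s=r.sense();M=R.from_quat(s["tcp_rot"]).as_matrix()
print(K.round(1).tolist(),"cam in tool",(M.T@(T[:3,3]-s["position"])).round(3),(M.T@T[:3,:3]).round(3).tolist())
print(go([.54,.17,.24],2.58))
E
```

```text
[0.55159698 0.16334361 0.057     ]
[[297.9, 0.0, 275.6], [0.0, 297.9, 208.8], [0.0, 0.0, 1.0]] cam in tool [ 0.082 -0.    -0.143] [[-0.001, -0.948, -0.32], [1.0, -0.001, -0.0], [-0.0, -0.32, 0.948]]
([-48.77, -36.25, -0.87], np.float64(0.334))
```

Request:
{"api": "move_arm", "payload": {
  "rows": [
    [0, [-3.6, -2.7, 0], 0.03],
    [0, [-6.8, -5.0, 0], 0.06],
    [0, [-10, -7.4, 0], 0.1],
    [0, [-13.2, -9.8, 0], 0.13],
    [0, [-16.4, -12.2, 0], 0.16],
    [0, [-19.6, -14.6, 0], 0.2],
    [0, [-22.8, -17, 0], 0.23],
    [0, [-26, -19.4, 0], 0.26],
    [0, [-29.2, -21.8, 0], 0.29],
    [0, [-32.4, -24.2, 0], 0.33],
    [0, [-35.6, -26.5, 0], 0.33],
    [0, [-38.8, -28.8, -0.5], 0.33]
  ]
}}

```text
clock: 1.9
position: [0.4602, 0.263, 0.2359]
tcp_rot: [0.275, 0.961, -0.0, -0.0]
wrist_force: [0.3, 1.7, -0.1]
grip_width: 0.997
```

Request:
{"api": "move_arm", "payload": {
  "rows": [
    [0, [-1.8, -3.2, 0], 0],
    [0, [-3.7, -6.4, 0], 0],
    [0, [-5.5, -9.5, 0], 0],
    [0, [-6.6, -11.5, 0], 0],
    [0, [-6.8, -11.5, 0], 0]
  ]
}}

```text
clock: 2.32
position: [0.4563, 0.1255, 0.2363]
tcp_rot: [0.279, 0.96, -0.001, 0.0]
wrist_force: [-0.4, -0.0, -0.6]
grip_width: 1.0
```

```bash
python3 - <<'E'
from h import *
print(go([.55,.165,.22],2.58), r.sense()["joints"])
E
```

```text
([-5.8, 8.36, 1.62], np.float64(-0.004)) [-0.22271464  0.15177318 -0.11439284  1.98184125  0.02300043  1.01039224
  0.65750398]
```

Request:
{"api": "move_arm", "payload": {
  "rows": [
    [0, [-2, 2.8, 0], 0],
    [0, [-4, 5.6, 0.6], 0],
    [0, [-5.5, 7.9, 1.2], 0],
    [0, [-5.8, 8.4, 1.6], 0],
    [0, [-5.8, 8.4, 1.6], 0],
    [0, [-5.8, 8.4, 1.6], 0]
  ]
}}

```text
clock: 2.82
position: [0.5492, 0.1724, 0.2196]
tcp_rot: [0.275, 0.961, -0.001, -0.001]
wrist_force: [-0.5, -0.5, -0.1]
grip_width: 0.999
```

```bash
python3 - <<'E'
from h import *
im=r.read_camera("wrist"); c=cam("wrist"); cv2.imwrite("pics/w1.png",im)
np.savez("pics/w1.npz",K=c[0],T=c[1])
h=cv2.cvtColor(im,cv2.COLOR_BGR2HSV)
m=(((h[...,0]<8)|(h[...,0]>172))&(h[...,1]>150)&(h[...,2]>70)).astype(np.uint8)
n,l,st,ce=cv2.connectedComponentsWithStats(m); i=1+np.argmax(st[1:,4]); print(st[i],ce[i])
rc=cv2.minAreaRect(cv2.findNonZero((l==i).astype(np.uint8)));bp=cv2.boxPoints(rc);print(bp.round(1).tolist())
print([at_z("wrist",*q,.111,c).round(4).tolist() for q in bp], r.sense()["position"])
for t in ["key_bow","stand_mouth"]: print(t,[(round(d["p"],2),(np.array(d["box"])*[560,420,560,420]).round(0).tolist()) for d in r.search_frame(t,"wrist")[:2]])
E
```

```text
[261 181  15  52 590] [268.15254237 206.77966102]
[[258.70001220703125, 181.60000610351562], [271.3999938964844, 180.10000610351562], [277.6000061035156, 231.3000030517578], [264.8999938964844, 232.89999389648438]]
[[0.5225, 0.1712, 0.111], [0.5271, 0.1812, 0.111], [0.5707, 0.1604, 0.111], [0.5658, 0.1497, 0.111]] [0.54897599 0.17198194 0.21996732]
key_bow [(0.78, [257.0, 177.0, 29.0, 57.0])]
stand_mouth [(0.56, [232.0, 149.0, 79.0, 87.0]), (0.22, [180.0, 296.0, 167.0, 85.0])]
```

View pics/w1.png

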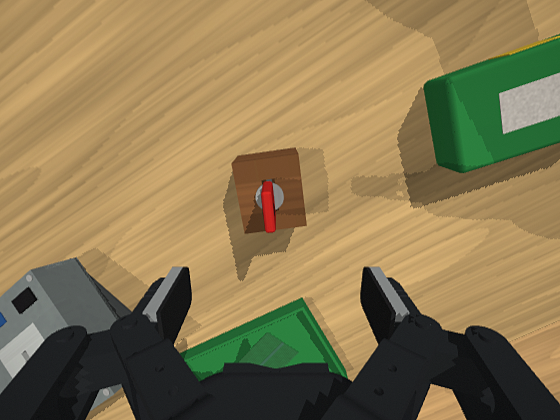

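The wrist view shows the bow from (264,182) to (275,232), with the collar at (269,196) in the stand. The long axis is rotated about 0.12 rad from the tool x axis. I'll fit the pose.

```bash
cat >> h.py <<'E'
from scipy.optimize import minimize
def redmask(im):
    h=cv2.cvtColor(im,cv2.COLOR_BGR2HSV)
    m=(((h[...,0]<8)|(h[...,0]>172))&(h[...,1]>130)&(h[...,2]>60)).astype(np.uint8)
    n,l,st,ce=cv2.connectedComponentsWithStats(m); i=1+np.argmax(st[1:,4]); return (l==i).astype(np.uint8)
def fit(mask,c,pts,x0,step):
    "pts(x)->3D points of a convex body; fit by overlap of its outline with mask"
    S=4; big=cv2.resize(mask,None,fx=S,fy=S,interpolation=cv2.INTER_LINEAR)
    def f(x):
        q=proj(0,pts(x),c); hu=cv2.convexHull(((q+.5)*S).astype(np.float32)).round().astype(np.int32)
        z=np.zeros_like(big); cv2.fillConvexPoly(z,hu,1); return 1-(z&big).sum()/(z|big).sum()
    o=minimize(f,x0,method="Nelder-Mead",options=dict(initial_simplex=np.vstack([x0]+[np.array(x0)+np.eye(len(x0))[i]*step[i] for i in range(len(x0))]),xatol=1e-4,fatol=1e-4)); return o.x,o.fun
def bowbox(x,zc=.089):
    B=np.array([[a*.02,b*.005,e*.022] for a in(-1,1) for b in(-1,1) for e in(-1,1)])
    return R.from_euler("z",x[2]).apply(B)+[x[0],x[1],zc]
E
python3 - <<'E'
from h import *
im=cv2.imread("pics/w1.png");d=np.load("pics/w1.npz");c=(d["K"],d["T"])
x,f=fit(redmask(im),c,bowbox,[.547,.165,2.7],[.005,.005,.1]);print(x.round(4),f)
s=r.sense();print(go([x[0],x[1],.22],x[2]))
# stand top: predicted corners
S=np.array([[a*.04,b*.035,0] for a,b in((1,1),(1,-1),(-1,-1),(-1,1))]);print(proj(0,R.from_euler("z",x[2]).apply(S)+[x[0],x[1],.055],c).round(0).tolist())
E
```

```text
[0.5508 0.1626 2.6552] 0.12348484848484853
([-0.62, -0.69, 0.07], np.float64(-0.071))
[[233.0, 161.0], [300.0, 156.0], [303.0, 228.0], [241.0, 232.0]]
```

Request:
{"api": "move_arm", "payload": {
  "rows": [
    [0, [-0.6, -0.7, 1], -0.09],
    [0, [-0.6, -0.7, 4], -0.09],
    [0, [-0.6, -0.7, 8], -0.09],
    [0, [-0.6, -0.7, 12], -0.09],
    [0, [-0.6, -0.7, 14], -0.09],
    [0, [-0.6, -0.7, 14.8], -0.09],
    [0.5, [-0.6, -0.7, 14.8], -0.09],
    [0.8, [-0.6, -0.7, 14.8], -0.09],
    [1, [-0.6, -0.7, 14.8], -0.09],
    [1, [-0.6, -0.7, 14.8], -0.09],
    [1, [-0.6, -0.7, 14.8], -0.09],
    [1, [-0.6, -0.7, 14.8], -0.09]
  ]
}}

```text
clock: 3.97
position: [0.5524, 0.1632, 0.0736]
tcp_rot: [0.232, 0.973, 0.001, 0.001]
wrist_force: [-0.3, 1.1, 0.4]
grip_width: 0.143
```

```bash
python3 - <<'E'
from h import *
s=r.sense();print({k:np.round(v,3).tolist() for k,v in s.items()}); M=R.from_quat(s["tcp_rot"]).as_matrix();print(np.arctan2(M[1,0],M[0,0]))
E
```

```text
{'clock': 3.967, 'joints': [-0.245, 0.539, -0.114, 1.865, 0.087, 0.74, 0.696], 'qvel': [-0.0, 0.01, -0.0, 0.005, 0.002, -0.0, -0.0], 'effort': [-0.001, -54.382, -1.187, -21.455, 0.01, -0.011, 0.001], 'position': [0.552, 0.163, 0.074], 'tcp_rot': [0.232, 0.973, 0.001, 0.001], 'wrist_force': [-0.289, 1.143, 0.433], 'moment': [-0.022, -0.01, -0.009], 'grip_width': 0.143}
2.67380135890041
```

Request:
{"api": "move_arm", "payload": {
  "rows": [
    [1, [0, 0, -0.6], 0],
    [1, [0, 0, -1.6], 0],
    [1, [0, 0, -2.5], 0],
    [1, [0, 0, -2.5], 0]
  ]
}}

```text
clock: 4.3
position: [0.5533, 0.1635, 0.1]
tcp_rot: [0.232, 0.973, 0.001, 0.002]
wrist_force: [0.1, 0.0, -0.6]
grip_width: 0.107
```

Request:
{"api": "move_arm", "payload": {
  "rows": [
    [1, [0.3, 0, 0], 0],
    [1, [0.6, 0, 0], 0],
    [1, [0.8, 0, 0], 0],
    [1, [1.0, 0, 0], 0],
    [1, [1.0, 0, 0], 0]
  ]
}}

```text
clock: 4.72
position: [0.5465, 0.1657, 0.0985]
tcp_rot: [0.232, 0.973, 0.0, 0.004]
wrist_force: [7.3, -3.6, 1.1]
grip_width: 0.11
```

Request:
{"api": "move_arm", "payload": {
  "rows": [
    [1, [0.2, 0, 0], 0],
    [1, [0.4, 0, 0], 0],
    [1, [0.6, 0, 0], 0],
    [1, [0.8, 0, 0], 0],
    [1, [1.0, 0, 0], 0],
    [1, [1.2, 0, 0], 0],
    [1, [1.2, 0, 0], 0]
  ]
}}

```text
clock: 5.3
position: [0.5368, 0.1708, 0.0993]
tcp_rot: [0.233, 0.973, 0.001, 0.005]
wrist_force: [7.1, -4.9, 4.9]
grip_width: 0.104
```

Request:
{"api": "move_arm", "payload": {
  "rows": [
    [1, [0.2, 0, 0], 0],
    [1, [0.4, 0, 0], 0],
    [1, [0.5, 0, 0], 0],
    [1, [0.5, 0, 0], 0]
  ]
}}

```text
clock: 5.63
position: [0.5322, 0.1731, 0.0992]
tcp_rot: [0.233, 0.973, 0.001, 0.004]
wrist_force: [7.1, -5.5, 4.6]
grip_width: 0.11
```

```bash
python3 - <<'E'
from h import *
im=r.read_camera("wrist"); c=cam("wrist"); cv2.imwrite("pics/w2.png",im)
s=r.sense();np.savez("pics/w2.npz",K=c[0],T=c[1],p=s["position"],q=s["tcp_rot"]);print(s["position"],s["wrist_force"])
cv2.imwrite("pics/w2c.png",cv2.resize(im[120:330,160:400],None,fx=2.5,fy=2.5,interpolation=cv2.INTER_CUBIC))
E
```

```text
[0.53226177 0.17307233 0.09925013] [ 6.9428862  -4.37919517  5.24550926]
```

View pics/w2c.png

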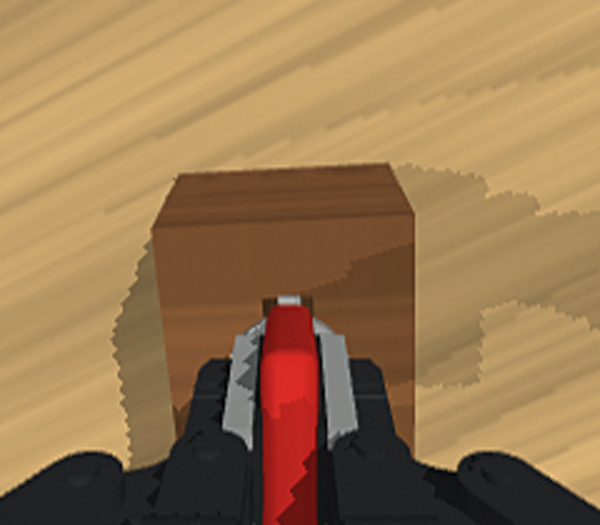

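The crop shows the tilted bow in the jaws. Its lower end is at crop (290,305), and the bit shows against the pocket rim at (288,298). I'll predict the edge rows against tilt.

```bash
python3 - <<'E'
from h import *
d=np.load("pics/w2.npz");c=(d["K"],d["T"]);M=R.from_quat(d["q"]).as_matrix()
im=cv2.imread("pics/w2.png")
for b in (.15,.2,.25,.3,.35,.4):
    # tool frame: x, z down. key up dir u=(sin b,0,-cos b), key x dir w=(cos b,0,sin b)
    u=np.array([np.sin(b),0,-np.cos(b)]);w=np.array([np.cos(b),0,np.sin(b)]);B=np.array([0,0,-.0187])-.003*u
    P=[B+.02*w-.022*u,B+.02*w+.022*u,B-.02*w+.022*u,B+.015*w-.029*u,B+.015*w-.054*u]
    print(b,[(q-[160,120])[1].round(0)*2.5 if 0 else round((q[1]-120)*2.5) for q in proj(0,np.array(P)@M.T+d["p"],c)])
print([im[v,275].tolist() for v in range(236,332,3)])
E
```

```text
0.15 [285, 354, 574, 298, 272]
0.2 [290, 347, 573, 304, 282]
0.25 [294, 339, 571, 310, 292]
0.3 [299, 333, 568, 316, 302]
0.35 [304, 326, 565, 323, 312]
0.4 [309, 320, 562, 329, 323]
[[41, 75, 118], [163, 165, 163], [51, 55, 144], [24, 27, 140], [20, 25, 141], [21, 26, 142], [23, 26, 142], [25, 28, 144], [28, 32, 177], [35, 40, 214], [38, 44, 218], [36, 41, 218], [38, 43, 218], [37, 42, 218], [35, 41, 217], [33, 38, 199], [31, 35, 188], [31, 36, 188], [32, 35, 188], [31, 35, 188], [32, 37, 189], [32, 37, 187], [32, 36, 187], [31, 35, 186], [31, 35, 185], [32, 37, 185], [31, 36, 189], [32, 37, 191], [33, 38, 190], [16, 18, 101], [20, 21, 108], [16, 19, 108]]
```

Request:
{"api": "move_arm", "payload": {
  "rows": [
    [1, [0, 0, -1], 0],
    [1, [0, 0, -3], 0],
    [1, [0, 0, -6], 0],
    [1, [0, 0, -8], 0],
    [1, [0, 0, -8], 0],
    [1, [0, 0, -8], 0]
  ]
}}

```text
clock: 6.18
position: [0.5277, 0.1755, 0.178]
tcp_rot: [0.232, 0.973, 0.001, 0.001]
wrist_force: [-0.5, -0.0, -1.7]
grip_width: 0.107
```

```bash
python3 - <<'E'
from h import *
im=r.read_camera("wrist"); c=cam("wrist"); cv2.imwrite("pics/w3.png",im)
s=r.sense();np.savez("pics/w3.npz",K=c[0],T=c[1],p=s["position"],q=s["tcp_rot"]);print(s["position"],s["wrist_force"])
cv2.imwrite("pics/w3c.png",cv2.resize(im[150:350,160:400],None,fx=3,fy=3,interpolation=cv2.INTER_CUBIC))
d=np.load("pics/w3.npz");M=R.from_quat(d["q"]).as_matrix()
for b in (.2,.25,.3,.35,.4):
    u=np.array([np.sin(b),0,-np.cos(b)]);w=np.array([np.cos(b),0,np.sin(b)]);B=np.array([0,0,-.0187])-.003*u
    P=[B+.02*w-.022*u,B+.02*w+.022*u,B+.015*w-.029*u,B+.015*w-.034*u,B+.015*w-.054*u,B+.015*w-.065*u,B+.01375*w-.068*u]
    print(b,[round((q[1]-150)*3) for q in proj(0,np.array(P)@M.T+d["p"],c)])
E
```

```text
[0.52675676 0.17506052 0.17670567] [ 0.21037894  0.03836308 -0.96213485]
0.2 [257, 326, 275, 269, 248, 239, 241]
0.25 [263, 317, 282, 277, 260, 252, 256]
0.3 [269, 309, 289, 286, 272, 266, 270]
0.35 [275, 301, 297, 294, 285, 280, 284]
0.4 [281, 294, 305, 303, 297, 294, 299]
```

View pics/w3c.png

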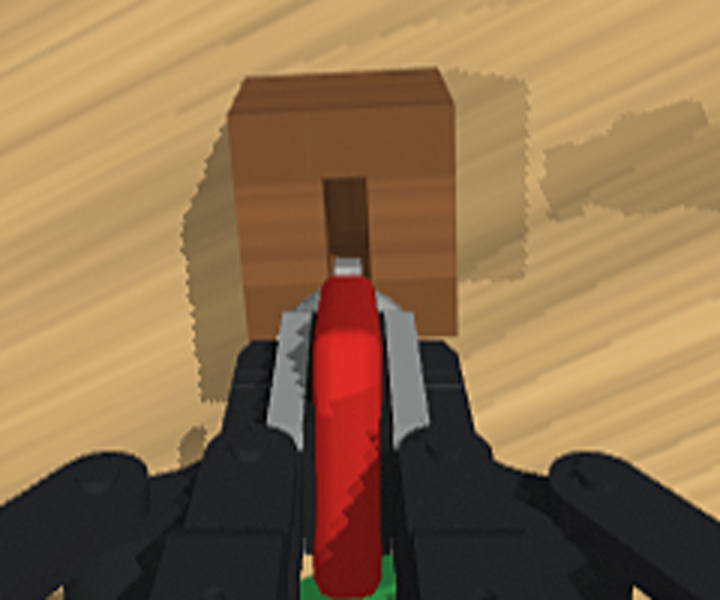

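The crop shows the key free and tilted. The bit end is at crop row ~257 and the lower bow edge at ~276, which leaves the tilt uncertain (0.2–0.3). The scene camera looks square onto the tilt plane, so I'll use that.

```bash
python3 - <<'E'
from h import *
im=r.read_camera("scene"); s=r.sense();c=cam("scene");M=R.from_quat(s["tcp_rot"]).as_matrix()
g=proj(0,s["position"][None],c)[0];u0,v0=int(g[0])-30,int(g[1])-30;print(u0,v0,s["position"])
im2=cv2.resize(im[v0:v0+75,u0:u0+60],None,fx=8,fy=8,interpolation=cv2.INTER_CUBIC)
for b,col in ((.2,(255,255,0)),(.314,(0,255,0)),(.42,(255,0,255))):
    u=np.array([np.sin(b),0,-np.cos(b)]);w=np.array([np.cos(b),0,np.sin(b)]);B=np.array([0,0,-.0187])-.003*u
    P=np.array([B+.034*0*u,B-.068*u,B-.068*u+.01375*w,B-.068*u-.01375*w])
    q=((proj(0,P@M.T+s["position"],c)-[u0,v0]+.5)*8).astype(int)
    cv2.line(im2,tuple(map(int,q[0])),tuple(map(int,q[1])),col,1);cv2.line(im2,tuple(map(int,q[2])),tuple(map(int,q[3])),col,1)
cv2.imwrite("pics/s3.png",im2)
E
```

```text
321 178 [0.52623996 0.17486428 0.17598026]
```

View pics/s3.png

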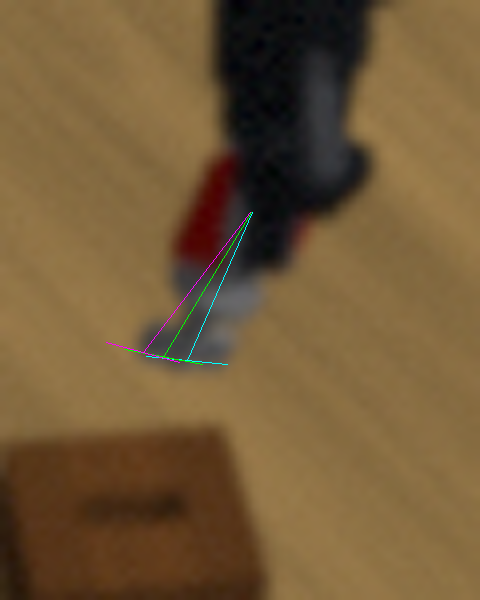

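The scene crop puts the bit centre at (184,357) and the collar at (217,285), which gives a tilt of about 0.21. That's a bit short of 0.314, but the slot is long in that direction and I can finish the tilt there. Now I'll go to the unit for a look.

```bash
python3 - <<'E'
from h import *
k=at_z("top",338.5,238.5,.086);print(k,go([k[0]+.04,k[1],.235],3.22))
E
```

```text
[ 0.57008338 -0.18045384  0.086     ] ([-23.49, -27.95, -5.89], np.float64(-0.546))
```

Request:
{"api": "move_arm", "payload": {
  "rows": [
    [1, [-1, -1.2, -2], 0],
    [1, [-3.5, -4.2, -4], -0.05],
    [1, [-6, -7.2, -5.9], -0.1],
    [1, [-8.5, -10.2, -5.9], -0.16],
    [1, [-11, -13.2, -5.9], -0.22],
    [1, [-13.5, -16.2, -5.9], -0.29],
    [1, [-16, -19.2, -5.9], -0.36],
    [1, [-18.5, -22.2, -5.9], -0.43],
    [1, [-21, -25, -5.9], -0.5],
    [1, [-22.8, -27.2, -5.9], -0.55],
    [1, [-23.5, -28, -5.9], -0.55],
    [1, [-23.5, -28, -5.9], -0.55]
  ]
}}

```text
clock: 7.28
position: [0.6095, -0.1853, 0.2337]
tcp_rot: [-0.038, 0.999, -0.0, -0.002]
wrist_force: [0.8, -0.2, -0.7]
grip_width: 0.109
```

```bash
python3 - <<'E'
from h import *
r.read_camera("scene");r.read_camera("scene")
im=r.read_camera("wrist"); c=cam("wrist"); cv2.imwrite("pics/w4.png",im)
s=r.sense();np.savez("pics/w4.npz",K=c[0],T=c[1],p=s["position"],q=s["tcp_rot"]);print(s["position"],s["tcp_rot"],s["wrist_force"],s["joints"])
q=proj(0,[[.570,-.18,.086]],c)[0];print(q)
for t in ["keyhole","pointer","unit"]: print(t,[(round(d["p"],2),(np.array(d["box"])*[560,420,560,420]).round(0).tolist()) for d in r.search_frame(t,"wrist")[:2]])
cv2.imwrite("pics/w4c.png",cv2.resize(im[0:300,80:480],None,fx=2,fy=2,interpolation=cv2.INTER_CUBIC))
E
```

```text
[ 0.61040677 -0.17831465  0.2348437 ] [-0.04181193  0.99912417  0.00114058 -0.0011638 ] [-0.46565659  0.51238583 -0.71402581] [ 0.29684443  0.44123478 -0.07306531  1.59186335  0.03301652  1.11259866
  1.87050484]
[276.95122292 153.87138566]
keyhole [(0.78, [200.0, 61.0, 163.0, 185.0])]
pointer [(0.38, [268.0, 169.0, 6.0, 10.0])]
unit [(0.63, [199.0, 62.0, 160.0, 181.0])]
```

View pics/w4c.png

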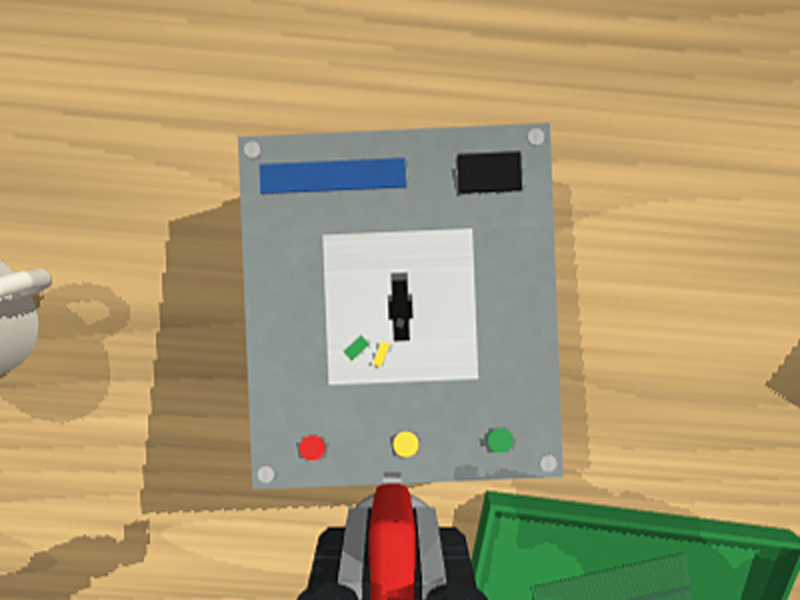

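The wrist crop shows the keyhole slot centred at crop (400,307), i.e. pixel (280,153), with the white plate square around it. The yellow pointer is at crop (381,354), the green mark at (356,348), and the bit tip of the held key at (392,475). I'll fit the slot pose.

```bash
cat >> h.py <<'E'
TILT=.314
def UR(yaw): return R.from_euler("z",yaw)*R.from_euler("y",-TILT)   # keyhole frame -> world
def slot(x):
    P=np.array([[a*.0165,b*.004,0] for a in(-1,1) for b in(-1,1)]+[[a*.006,b*.006,0] for a in(-1,1) for b in(-1,1)])
    return UR(x[2]).apply(P)+[x[0],x[1],.086]
def fitslot(im,c,g):
    m=(im.max(2)<75).astype(np.uint8); n,l,st,ce=cv2.connectedComponentsWithStats(m)
    i=min(range(1,n),key=lambda i:np.linalg.norm(ce[i]-g)+1e3*(st[i,4]<60)); print("blob",st[i],ce[i].round(1))
    h=cv2.convexHull(cv2.findNonZero((l==i).astype(np.uint8))); z=np.zeros_like(m); cv2.fillConvexPoly(z,h,1)
    x0=at_z(0,*ce[i],.086,c); return fit(z,c,slot,[x0[0],x0[1],.08],[.003,.003,.08])
E
python3 - <<'E'
from h import *
d=np.load("pics/w4.npz");c=(d["K"],d["T"]);im=cv2.imread("pics/w4.png")
x,f=fitslot(im,c,[280,153]);print(x.round(4),f)
n=UR(x[2]).as_matrix(); print("axes x",n[:,0].round(3),"z",n[:,2].round(3))
# yaw from the plate corners
pc=np.array([[323,236],[472,229],[478,382],[329,384]])/2+[80,0]
K=[x[0],x[1],.086];N=n[:,2]
Q=[]
for q in pc:
    o,dd=ray(0,*q,c);Q.append(o+dd*((K-o)@N)/(dd@N))
Q=UR(x[2]).inv().apply(np.array(Q)-K);print((Q*1000).round(1).tolist())
# key tip seen: bit corner pixels -> tool y offset of the bit
M=R.from_quat(d["q"]).as_matrix();print("tool heading",np.arctan2(M[1,0],M[0,0])%(2*np.pi))
for b in (.2,.25):
    u=np.array([np.sin(b),0,-np.cos(b)]);w=np.array([np.cos(b),0,np.sin(b)]);B=np.array([0,0,-.0187])-.003*u
    print(b,(proj(0,np.array([B+.015*w-.065*u+[0,.003,0],B+.015*w-.065*u-[0,.003,0]])@M.T+d["p"],c)-[80,0])*2)
E
```

```text
blob [274 139  12  31 257] [279.8 153.9]
[ 0.571  -0.1772  0.087 ] 0.19983539094650205
axes x [0.948 0.083 0.309] z [-0.308 -0.027  0.951]
[[-36.3, -37.1, 0.0], [-39.4, 35.6, 0.0], [35.2, 38.3, 0.0], [35.8, -34.6, 0.0]]
tool heading 3.2252436693463884
0.2 [[399.86410449 459.05369374]
 [382.84496928 459.07448898]]
0.25 [[399.83116387 468.17336084]
 [382.89966284 468.19400855]]
```

```bash
cat >> h.py <<'E'
def fitplate(im,c,x0,box,thr=205):
    m=(im.min(2)>thr).astype(np.uint8); k=np.zeros_like(m); u0,v0,u1,v1=box; k[v0:v1,u0:u1]=m[v0:v1,u0:u1]
    k=cv2.morphologyEx(k,cv2.MORPH_OPEN,np.ones((3,3)))
    h=cv2.convexHull(cv2.findNonZero(k)); z=np.zeros_like(m); cv2.fillConvexPoly(z,h,1)
    f=lambda x:UR(x[2]).apply(np.array([[a,b,0] for a in(-x[3],x[3]) for b in(-x[4],x[4])]))+[x[0],x[1],.086]
    return fit(z,c,f,[*x0,.036,.036],[.003,.003,.08,.003,.003])
E
python3 - <<'E'
from h import *
d=np.load("pics/w4.npz");c=(d["K"],d["T"]);im=cv2.imread("pics/w4.png")
print(im[130,250],im[130,225],im[185,300])
for y in (.06,.12): 
    x,f=fitplate(im,c,[.571,-.177,y],(230,105,330,200),int((im[130,250].min()+im[130,225].max())/2)+5);print(x.round(4),f)
E
```

```text
[207 215 212] [146 149 141] [215 220 218]
[ 0.5678 -0.1779  0.0819  0.0462  0.0483] 0.005121159130652031
[ 0.568  -0.1778  0.0814  0.0461  0.0485] 0.0024949804153912014<stdin>:5: RuntimeWarning: overflow encountered in scalar add
```

```bash
python3 - <<'E'
from h import *
d=np.load("pics/w4.npz");c=(d["K"],d["T"]);im=cv2.imread("pics/w4.png")
for y in (.06,.12): 
    x,f=fitplate(im,c,[.571,-.177,y],(230,105,330,200),182);print(x.round(4),f)
x=[x[0],x[1],x[2]]
# pre-insertion: tip 14 mm out along normal from face for tilts
N=UR(x[2]).as_matrix()[:,2]
for b in(.22,.27):
  hd=x[2]+np.pi; t=np.array([np.cos(hd),np.sin(hd),0])  # tool x
  u=np.sin(b)*t+np.array([0,0,np.cos(b)]); tip=np.array([.571,-.1775,.086])+.010*N
  G=tip+.071*u; print(b,"TCP",(G-[0,0,.0187]).round(4),go(G-[0,0,.0187],hd))
E
```

```text
[ 0.5688 -0.1774  0.1239  0.0368  0.0366] 0.014922288809371076
[ 0.5687 -0.1775  0.1244  0.0367  0.0365] 0.01489190307199928
0.22 TCP [ 0.5526 -0.1798  0.1461] ([5.83, 0.32, 9.0], np.float64(-0.039))
0.27 TCP [ 0.5491 -0.1802  0.1452] ([6.18, 0.31, 9.08], np.float64(-0.039))
```

Request:
{"api": "move_arm", "payload": {
  "rows": [
    [1, [2, 0.1, 1], -0.04],
    [1, [4, 0.2, 3], -0.04],
    [1, [5.5, 0.3, 6], -0.04],
    [1, [6.1, 0.35, 8.3], -0.04],
    [1, [6.1, 0.35, 9], -0.04],
    [1, [6.1, 0.35, 9], -0.04],
    [1, [6.1, 0.35, 9], -0.04]
  ]
}}

```text
clock: 8.17
position: [0.5513, -0.1815, 0.1472]
tcp_rot: [-0.062, 0.998, -0.0, 0.001]
wrist_force: [-0.2, -0.7, -0.3]
grip_width: 0.106
```

```bash
python3 - <<'E'
from h import *
im=r.read_camera("wrist"); c=cam("wrist"); cv2.imwrite("pics/w5.png",im)
s=r.sense();np.savez("pics/w5.npz",K=c[0],T=c[1],p=s["position"],q=s["tcp_rot"]);print(s["position"],s["wrist_force"])
M=R.from_quat(s["tcp_rot"]).as_matrix();print("heading",np.arctan2(M[1,0],M[0,0])%(2*np.pi))
P=UR(.124).apply(np.array([[-.0165,.004,0],[-.0165,-.004,0],[0,0,0]]))+[.570,-.1775,.086]
print(proj(0,P,c))
sc=r.read_camera("scene");cs=cam("scene");g=proj(0,s["position"][None],cs)[0].astype(int);print(g)
a=cv2.resize(im[150:350,200:360],None,fx=3,fy=3,interpolation=cv2.INTER_CUBIC)
b=cv2.resize(sc[g[1]-30:g[1]+45,g[0]-20:g[0]+20],(320,600),interpolation=cv2.INTER_CUBIC)
cv2.imwrite("pics/w5c.png",np.hstack([a,b]))
E
```

```text
[ 0.55205889 -0.18185237  0.14792317] [ 0.22273604 -0.36763986 -0.84382568]
heading 3.2651123251098206
[[283.79957064 225.81489999]
 [273.27539474 225.82938155]
 [278.5658775  247.48502348]]
[274 148]
```

View pics/w5c.png

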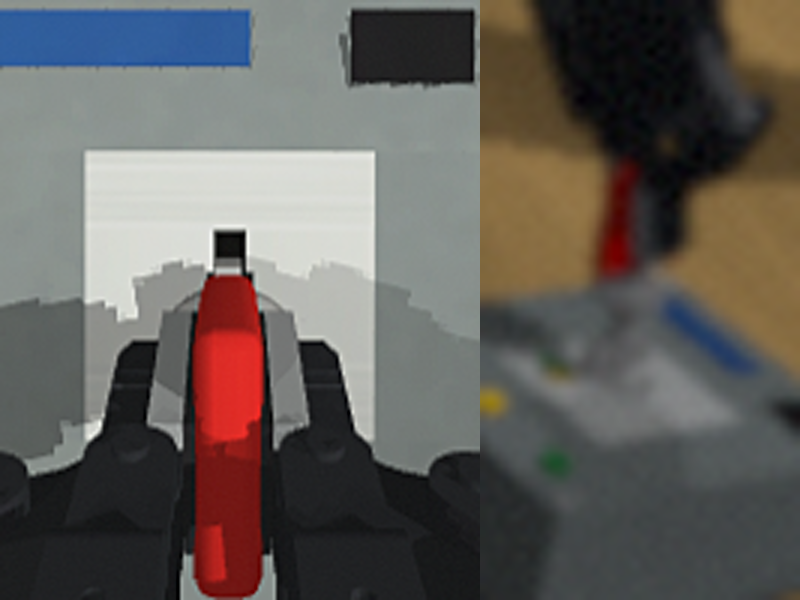

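The wrist crop (left) shows the bit at crop cols 215–243, centred in the slot (213–246), with the plate edges vertical, so lateral position and yaw are right. The gap to the slot's front end agrees with centring within about 1 mm. I'll insert along the normal.

Request:
{"api": "move_arm", "payload": {
  "rows": [
    [1, [-0.1, 0, 0.3], 0],
    [1, [-0.2, 0, 0.6], 0],
    [1, [-0.3, 0, 0.9], 0],
    [1, [-0.4, 0, 1.2], 0],
    [1, [-0.5, 0, 1.5], 0],
    [1, [-0.5, 0, 1.5], 0]
  ]
}}

```text
clock: 8.77
position: [0.5543, -0.1822, 0.1357]
tcp_rot: [-0.061, 0.998, -0.0, -0.001]
wrist_force: [-15.2, 3.3, 31.9]
grip_width: 0.107
```

Request:
{"api": "move_arm", "payload": {
  "rows": [
    [1, [0.1, 0, -0.4], 0],
    [1, [0.2, 0, -0.6], 0],
    [1, [0.2, 0, -0.6], 0],
    [1, [0.2, 0, -0.6], 0]
  ]
}}

```text
clock: 9.1
position: [0.553, -0.1819, 0.1372]
tcp_rot: [-0.061, 0.998, 0.0, 0.0]
wrist_force: [-0.8, -0.3, 3.4]
grip_width: 0.11
```

```bash
python3 - <<'E'
from h import *
im=r.read_camera("wrist"); c=cam("wrist"); cv2.imwrite("pics/w6.png",im)
s=r.sense();np.savez("pics/w6.npz",K=c[0],T=c[1],p=s["position"],q=s["tcp_rot"]);print(s["position"],s["wrist_force"],s["moment"])
cv2.imwrite("pics/w6c.png",cv2.resize(im[200:260,240:320],None,fx=10,fy=10,interpolation=cv2.INTER_NEAREST))
d=np.load("pics/w6.npz");M=R.from_quat(d["q"]).as_matrix()
for b in (.15,.2,.25,.3):
    u=np.array([np.sin(b),0,-np.cos(b)]);w=np.array([np.cos(b),0,np.sin(b)]);B=np.array([0,0,-.0187])-.003*u
    P=[B+.02*w-.022*u,B+.015*w-.054*u,B+.015*w-.065*u,B+.01375*w-.065*u,B+.01375*w-.068*u]
    W=np.array(P)@M.T+d["p"]; k=UR(.124).inv().apply(W-[.5695,-.1788,.086])*1000
    print(b,[round((q[1]-200)*10) for q in proj(0,W,c)],k[2:].round(1).tolist())
E
```

```text
[ 0.5530106  -0.18194652  0.13719339] [-1.49517276 -0.35864435  3.52686423] [ 0.20974732  0.41303215 -0.01865081]
0.15 [339, 288, 250, 268, 258] [[-20.2, -1.1, 7.0], [-19.0, -1.1, 6.8], [-19.5, -1.1, 3.8]]
0.2 [357, 327, 295, 313, 304] [[-17.0, -1.1, 5.8], [-15.7, -1.1, 5.7], [-16.1, -1.1, 2.7]]
0.25 [375, 367, 341, 358, 351] [[-13.7, -1.1, 4.7], [-12.4, -1.1, 4.7], [-12.6, -1.1, 1.7]]
0.3 [394, 407, 387, 404, 399] [[-10.3, -1.1, 3.9], [-9.0, -1.1, 3.8], [-9.1, -1.1, 0.8]]
```

View pics/w6c.png

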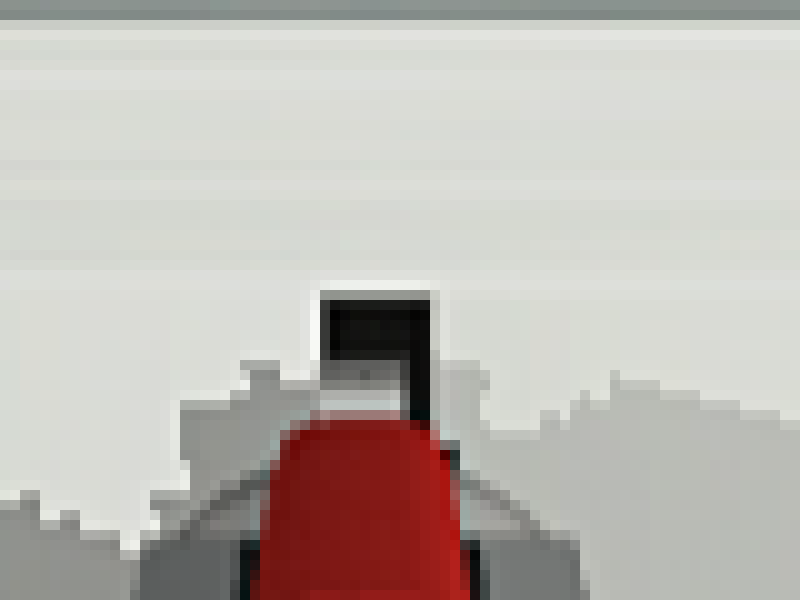

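The crop shows the slot at cols 320–430 and the bit at 318–400, so the bit is about 1 mm towards tool -y. I'll shift +1.1 mm in y and push again.

Request:
{"api": "move_arm", "payload": {
  "rows": [
    [1, [0, 0.11, -0.1], 0],
    [1, [0, 0.11, -0.1], 0],
    [1, [-0.1, 0.11, 0.2], 0],
    [1, [-0.2, 0.11, 0.5], 0],
    [1, [-0.25, 0.11, 0.7], 0],
    [1, [-0.25, 0.11, 0.7], 0]
  ]
}}

```text
clock: 9.65
position: [0.554, -0.1807, 0.1291]
tcp_rot: [-0.061, 0.998, 0.0, -0.001]
wrist_force: [-3.0, -0.8, -1.3]
grip_width: 0.111
```

Request:
{"api": "move_arm", "payload": {
  "rows": [
    [1, [-0.1, 0, 0.3], 0],
    [1, [-0.2, 0, 0.6], 0],
    [1, [-0.3, 0, 0.9], 0],
    [1, [-0.4, 0, 1.2], 0],
    [1, [-0.4, 0, 1.2], 0]
  ]
}}

```text
clock: 10.07
position: [0.5579, -0.18, 0.1168]
tcp_rot: [-0.061, 0.998, 0.0, -0.002]
wrist_force: [-3.6, -1.1, -4.9]
grip_width: 0.111
```

Request:
{"api": "move_arm", "payload": {
  "rows": [
    [1, [-0.1, 0, 0.3], 0],
    [1, [-0.2, 0, 0.6], 0],
    [1, [-0.3, 0, 0.9], 0],
    [1, [-0.35, 0, 1.1], 0],
    [1, [-0.35, 0, 1.1], 0]
  ]
}}

```text
clock: 10.48
position: [0.5619, -0.1798, 0.1077]
tcp_rot: [-0.061, 0.998, 0.0, -0.001]
wrist_force: [-7.7, 0.3, 7.1]
grip_width: 0.108
```

Request:
{"api": "move_arm", "payload": {
  "rows": [
    [1, [0, 0, 0.2], 0],
    [1, [0.1, 0, 0.4], 0],
    [1, [0.2, 0, 0.6], 0],
    [1, [0.3, 0, 0.7], 0],
    [1, [0.3, 0, 0.7], 0]
  ]
}}

```text
clock: 10.9
position: [0.5617, -0.1799, 0.1071]
tcp_rot: [-0.061, 0.998, -0.001, 0.002]
wrist_force: [-20.3, 4.5, 45.4]
grip_width: 0.111
```

Request:
{"api": "move_arm", "payload": {
  "rows": [
    [1, [-0.1, 0, -0.2], 0],
    [1, [-0.2, 0, -0.5], 0],
    [0.8, [-0.2, 0, -0.5], 0],
    [0.7, [-0.2, 0, -0.5], 0],
    [0.7, [-0.2, 0, -0.5], 0],
    [0.7, [-0.2, 0, -0.5], 0]
  ]
}}

```text
clock: 11.4
position: [0.5626, -0.1795, 0.1052]
tcp_rot: [-0.061, 0.998, 0.0, 0.001]
wrist_force: [0.3, 0.3, -0.5]
grip_width: 0.3
```

```bash
python3 - <<'E'
from h import *
im=r.read_camera("wrist"); c=cam("wrist"); cv2.imwrite("pics/w7.png",im)
s=r.sense();np.savez("pics/w7.npz",K=c[0],T=c[1],p=s["position"],q=s["tcp_rot"]);print(s["position"],s["wrist_force"],s["moment"],s["grip_width"])
sc=r.read_camera("scene")
U=UR(.124);K0=np.array([.5695,-.1788,.086])
P=U.apply(np.array([[-.02,0,.012],[-.02,0,.056],[.02,0,.056],[-.015,0,0],[-.015,0,.005],[0,.015,0],[0,-.015,0]]))+K0
print((proj(0,P,c)-[200,150])*3); cs=cam("scene"); print((proj(0,P,cs)-[244,125])*8)
a=cv2.resize(im[150:350,200:360],None,fx=3,fy=3,interpolation=cv2.INTER_CUBIC)
b=cv2.resize(sc[125:200,244:284],(320,600),interpolation=cv2.INTER_CUBIC)
cv2.imwrite("pics/w7c.png",np.hstack([a,b]))
E
```

```text
[ 0.5623288  -0.17952212  0.10506617] [ 0.55923487  0.09078579 -0.40619766] [-0.00108699 -0.06141054 -0.01051039] 0.3012833790979912
[[226.02322613 244.25832848]
 [225.62738345 271.67346431]
 [226.37443943 553.23781422]
 [226.16279231 263.56002055]
 [226.13469347 266.32264819]
 [299.80043996 336.7214515 ]
 [152.91971001 337.0933851 ]]
[[255.36843601 299.30022161]
 [281.50496562 202.40359022]
 [202.788978   212.44617045]
 [238.884915   326.59461943]
 [241.7629786  315.85317973]
 [232.11501698 349.83948333]
 [188.27295334 312.63234616]]
```

View pics/w7c.png

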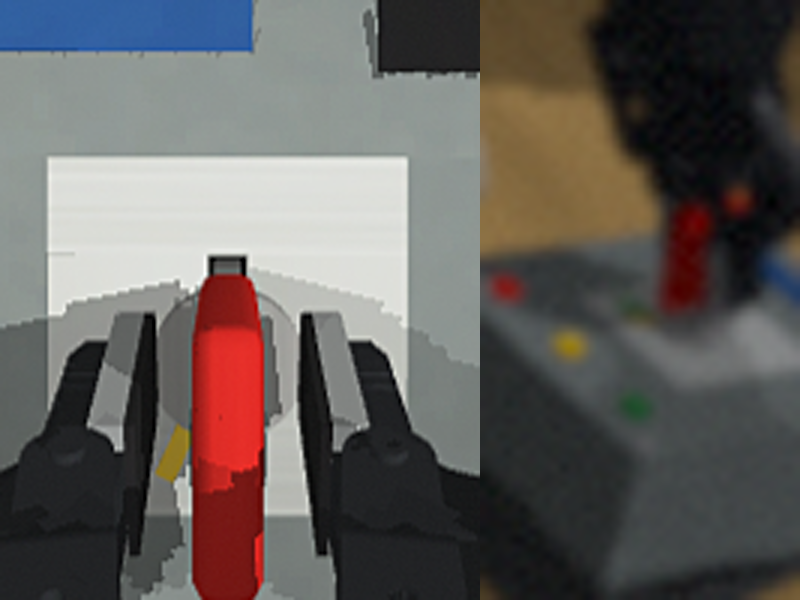

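The left view shows the collar circle near the plate, with the bow slightly short of the slope tilt, by about 0.08. On the right the bow sits at about its predicted seated height. I'll re-grip and lean it to the normal while pressing.

Request:
{"api": "move_arm", "payload": {
  "rows": [
    [1, [0, 0, 0], 0],
    [1, [0, 0, 0], 0],
    [1, [0, 0, 0], 0],
    [1, [0.2, 0, 0.1], 0],
    [1, [0.4, 0, 0.2], 0],
    [1, [0.5, 0, 0.3], 0],
    [1, [0.5, 0, 0.3], 0]
  ]
}}

```text
clock: 12.08
position: [0.5572, -0.1802, 0.1029]
tcp_rot: [-0.061, 0.998, -0.0, 0.001]
wrist_force: [0.7, 0.6, 3.2]
grip_width: 0.11
```

Request:
{"api": "move_arm", "payload": {
  "rows": [
    [1, [0, 0, 0.2], 0],
    [1, [0, 0, 0.4], 0],
    [1, [0, 0, 0.4], 0],
    [1, [0, 0, 0.4], 0]
  ]
}}

```text
clock: 12.42
position: [0.5574, -0.1804, 0.1025]
tcp_rot: [-0.061, 0.998, -0.0, 0.001]
wrist_force: [-11.3, 4.2, 30.6]
grip_width: 0.111
```

Seated: about 32 N along the normal at TCP z 0.1025, exactly the predicted height. Next I'll open slightly to form a fork, raise a little and start turning clockwise.

Request:
{"api": "move_arm", "payload": {
  "rows": [
    [1, [0.1, 0, -0.4], 0],
    [0.78, [0.1, 0, -0.4], 0],
    [0.78, [0.1, 0, -0.6], 0],
    [0.78, [0.1, 0, -0.9], 0.1],
    [0.78, [0.1, 0, -0.9], 0.2],
    [0.78, [0.1, 0, -0.9], 0.3],
    [0.78, [0.1, 0, -0.9], 0.4],
    [0.78, [0.1, 0, -0.9], 0.5],
    [0.78, [0.1, 0, -0.9], 0.6],
    [0.78, [0.1, 0, -0.9], 0.6]
  ]
}}

```text
clock: 13.25
position: [0.555, -0.1803, 0.1066]
tcp_rot: [0.238, 0.971, -0.0, -0.001]
wrist_force: [-1.7, -0.3, 0.5]
grip_width: 0.222
```

```bash
cat > st.py <<'E'
from h import *
import sys
s=r.sense();M=R.from_quat(s["tcp_rot"]).as_matrix()
print("twist from home %.3f"%(3.266-np.arctan2(M[1,0],M[0,0])%(2*np.pi)),"p",s["position"].round(4),"F",np.round(s["wrist_force"],1),"M",np.round(s["moment"],3),"grip",round(s["grip_width"],3),"j7",round(s["joints"][6],2))
E
python3 st.py
```

```text
twist from home 0.605 p [ 0.555  -0.1803  0.1066] F [-1.7 -0.3  0.5] M [0.107 0.131 0.004] grip 0.222 j7 1.4
```

Request:
{"api": "move_arm", "payload": {
  "rows": [
    [0.78, [0, 0, 0], 0.1],
    [0.78, [0, 0, 0], 0.2],
    [0.78, [0, 0, 0], 0.3],
    [0.78, [0, 0, 0], 0.35],
    [0.78, [0, 0, 0], 0.35],
    [0.78, [0, 0, 0], 0.35]
  ]
}}

```text
clock: 13.75
position: [0.5557, -0.1797, 0.107]
tcp_rot: [0.4, 0.917, 0.0, -0.0]
wrist_force: [0.1, 1.8, 0.6]
grip_width: 0.22
```

```bash
python3 st.py; python3 - <<'E'
from h import *
im=r.read_camera("wrist"); c=cam("wrist"); s=r.sense();cv2.imwrite("pics/w8.png",im)
np.savez("pics/w8.npz",K=c[0],T=c[1])
cv2.imwrite("pics/w8c.png",cv2.resize(im[120:370,160:420],None,fx=2.4,fy=2.4,interpolation=cv2.INTER_CUBIC))
E
```

```text
twist from home 0.948 p [ 0.5557 -0.1797  0.107 ] F [0.1 1.8 0.6] M [ 0.487 -0.121  0.102] grip 0.22 j7 1.1
```

View pics/w8c.png

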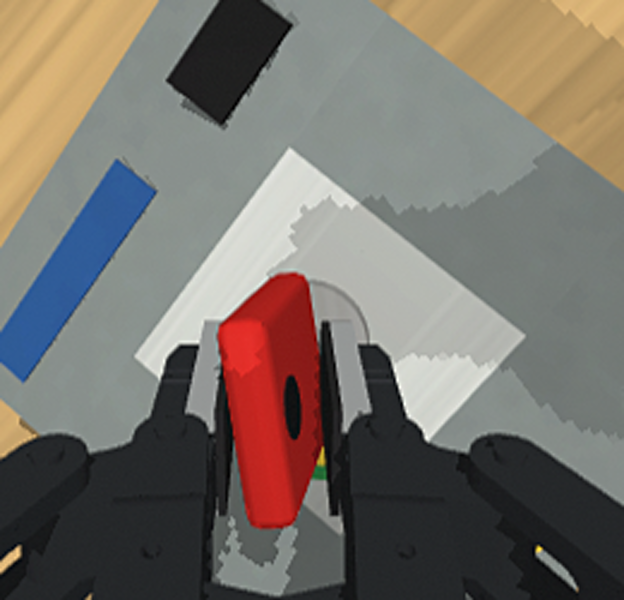

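The picture shows the bow turned and leaning in the fork, with the yellow pointer at crop (322,460) already close to the green mark at (322,472). Mz is 0.10. I'll feel on in small steps.

Request:
{"api": "move_arm", "payload": {
  "rows": [
    [0.78, [0, 0, 0], 0.04],
    [0.78, [0, 0, 0], 0.04],
    [0.78, [0, 0, 0], 0.04]
  ]
}}

```text
clock: 14.05
position: [0.556, -0.18, 0.1071]
tcp_rot: [0.419, 0.908, 0.0, 0.0]
wrist_force: [-0.0, 3.0, 1.3]
grip_width: 0.216
```

```bash
python3 st.py
```

```text
twist from home 0.989 p [ 0.556  -0.18    0.1071] F [-0.   3.   1.3] M [ 0.796 -0.207  0.202] grip 0.216 j7 1.06
```

Request:
{"api": "move_arm", "payload": {
  "rows": [
    [0.78, [0, 0, 0], 0.03],
    [0.78, [0, 0, 0], 0.03],
    [0.78, [0, 0, 0], 0.03]
  ]
}}

```text
clock: 14.3
position: [0.556, -0.1798, 0.1072]
tcp_rot: [0.433, 0.902, 0.0, -0.0]
wrist_force: [1.6, 3.5, -0.1]
grip_width: 0.223
```

```bash
python3 st.py; python3 - <<'E'
from h import *
U=UR(.124);K0=np.array([.5695,-.1785,.086])
def ang(im,c,lo,hi,box,tag):
    h=cv2.cvtColor(im,cv2.COLOR_BGR2HSV);m=cv2.inRange(h,lo,hi); k=np.zeros_like(m);a,b,e,f=box;k[b:f,a:e]=m[b:f,a:e]
    n,l,st,ce=cv2.connectedComponentsWithStats(k)
    for i in range(1,n):
        if st[i,4]<4: continue
        o,d=ray(0,*ce[i],c);N=U.as_matrix()[:,2];p=U.inv().apply(o+d*((K0-o)@N)/(d@N)-K0)*1000
        print(tag,st[i].tolist(),"kh mm",p[:2].round(1),"ang",round(np.arctan2(p[1],p[0]),3))
Y=((20,120,90),(34,255,255));G=((45,110,50),(85,255,255))
r.read_camera("wrist")
im=r.read_camera("wrist");c=cam("wrist");cv2.imwrite("pics/w9.png",im)
d=np.load("pics/w4.npz");d8=np.load("pics/w8.npz")
for t,i,cc,box in (("w4",cv2.imread("pics/w4.png"),(d["K"],d["T"]),(240,150,300,200)),("w8",cv2.imread("pics/w8.png"),(d8["K"],d8["T"]),(280,295,310,335)),("w9",im,c,(270,280,315,340))):
    ang(i,cc,*Y,box,t+" yel"); ang(i,cc,*G,box,t+" grn")
cv2.imwrite("pics/w9c.png",cv2.resize(im[120:370,160:420],None,fx=2.4,fy=2.4,interpolation=cv2.INTER_CUBIC))
E
```

```text
twist from home 1.020 p [ 0.556  -0.1798  0.1072] F [ 1.6  3.5 -0.1] M [ 1.056 -0.358  0.283] grip 0.223 j7 1.04
w4 yel [267, 171, 8, 12, 50] kh mm [22.2 -9.2] ang -0.392
w4 grn [252, 168, 12, 12, 67] kh mm [ 18.7 -21.2] ang -0.848
w8 yel [292, 306, 4, 8, 17] kh mm [ 19.5 -25.1] ang -0.911
w8 grn [290, 314, 6, 6, 30] kh mm [ 21.7 -28.6] ang -0.923
w9 yel [293, 306, 2, 6, 9] kh mm [ 17.2 -26.8] ang -0.999
w9 grn [293, 312, 3, 6, 13] kh mm [ 19.6 -29.5] ang -0.985
```

Yellow now coincides with the green mark (0.456 rad apart at the start), and Mz has risen from 0.10 to 0.28 N m over 0.07 rad, so the stop is reached. I'll turn back.

Request:
{"api": "move_arm", "payload": {
  "rows": [
    [0.78, [0, 0, 0], -0.11],
    [0.78, [0, 0, 0], -0.22],
    [0.78, [0, 0, 0], -0.33],
    [0.78, [0, 0, 0], -0.44],
    [0.78, [0, 0, 0], -0.55],
    [0.78, [0, 0, 0], -0.66],
    [0.78, [0, 0, 0], -0.77],
    [0.78, [0, 0, 0], -0.88],
    [0.78, [0, 0, 0], -0.99],
    [0.78, [0, 0, 0], -1.1],
    [0.78, [0, 0, 0], -1.2],
    [0.78, [0, 0, 0], -1.25]
  ]
}}

```text
clock: 15.4
position: [0.5552, -0.1823, 0.1071]
tcp_rot: [-0.177, 0.984, -0.001, -0.0]
wrist_force: [0.3, 0.9, -0.5]
grip_width: 0.221
```

```bash
python3 st.py; python3 - <<'E'
from h import *
im=r.read_camera("wrist");c=cam("wrist");cv2.imwrite("pics/w10.png",im)
np.savez("pics/w10.npz",K=c[0],T=c[1])
U=UR(.124);K0=np.array([.5695,-.1788,.086])
m=redmask(im)
def pts(x):
    B=np.array([[a*.02,b*.005,e*.022+.034] for a in(-1,1) for b in(-1,1) for e in(-1,1)])
    return U.apply(R.from_euler("z",x[0]).apply(B))+K0+[x[1],x[2],0]
print(fit(m,c,pts,[0,0,0],[.1,.002,.002]))
E
```

```text
twist from home -0.232 p [ 0.5552 -0.1823  0.1071] F [ 0.3  0.9 -0.5] M [ 0.063 -0.041  0.004] grip 0.221 j7 2.13
(array([-0.02132761, -0.0049712 , -0.00238323]), np.float64(0.19830878341516645))
```

Request:
{"api": "move_arm", "payload": {
  "rows": [
    [0.78, [0, 0, 0], 0.1],
    [0.78, [0, 0, 0], 0.2],
    [0.78, [0, 0, 0], 0.23],
    [1, [0, 0, 0], 0.23],
    [1, [0, 0, 0], 0.23],
    [1, [0, 0, 0], 0.23],
    [1, [0, 0, 0], 0.23]
  ]
}}

```text
clock: 16.03
position: [0.5554, -0.1811, 0.1072]
tcp_rot: [-0.061, 0.998, -0.0, -0.0]
wrist_force: [-0.4, -0.2, -0.6]
grip_width: 0.11
```

```bash
python3 st.py
```

```text
twist from home 0.002 p [ 0.5554 -0.1811  0.1072] F [-0.4 -0.2 -0.6] M [-0.127  0.07  -0.018] grip 0.11 j7 1.92
```

Request:
{"api": "move_arm", "payload": {
  "rows": [
    [1, [0.1, 0, -0.3], 0],
    [1, [0.2, 0, -0.6], 0],
    [1, [0.33, 0, -1], 0],
    [1, [0.49, 0, -1.5], 0],
    [1, [0.49, 0, -1.5], 0]
  ]
}}

```text
clock: 16.45
position: [0.5513, -0.1814, 0.1238]
tcp_rot: [-0.061, 0.998, -0.0, 0.001]
wrist_force: [-0.8, -0.9, -0.3]
grip_width: 0.108
```

Request:
{"api": "move_arm", "payload": {
  "rows": [
    [1, [0.2, 0, -0.6], 0],
    [1, [0.4, 0, -1.2], 0],
    [1, [0.65, 0, -2], 0],
    [1, [0.97, 0, -3], 0],
    [1, [1.3, 0, -4], 0],
    [1, [1.3, 0, -7], 0],
    [1, [1.3, 0, -9], 0],
    [1, [1.3, 0, -9], 0]
  ]
}}

```text
clock: 17.12
position: [0.5404, -0.1838, 0.218]
tcp_rot: [-0.061, 0.998, -0.002, 0.004]
wrist_force: [1.7, -0.8, -0.5]
grip_width: 0.108
```

```bash
python3 st.py; python3 - <<'E'
from h import *
# refine stand position: pocket/stand top in w3
d=np.load("pics/w3.npz");c=(d["K"],d["T"]);im=cv2.imread("pics/w3.png")
g=cv2.cvtColor(im,cv2.COLOR_BGR2HSV)
# crop px -> stand corners (crop 3x, off 160,150), visible top-face corners: front-left(232,118) front-right(455,105)
P=np.array([[231,116],[455,104],[457,334],[249,338],[323,179],[366,178],[344,178]])/3+[160,150]
for p in P: print(at_z(0,*p,.055,c).round(4))
E
```

```text
twist from home 0.003 p [ 0.5404 -0.1838  0.218 ] F [ 1.7 -0.8 -0.5] M [-0.035 -0.074 -0.085] grip 0.108 j7 1.95
[0.4997 0.149  0.055 ]
[0.5272 0.2117 0.055 ]
[0.599  0.1795 0.055 ]
[0.5691 0.117  0.055 ]
[0.5305 0.1648 0.055 ]
[0.5363 0.1769 0.055 ]
[0.5332 0.1708 0.055 ]
```

```bash
python3 -c "
from h import *
print(go([.5294,.1733,.215],2.72))"
```

```text
([-3.24, 35.58, 0.2], np.float64(0.543))
```

Request:
{"api": "move_arm", "payload": {
  "rows": [
    [1, [-0.2, 2, 0], 0.04],
    [1, [-0.5, 5, 0], 0.1],
    [1, [-0.8, 8.5, 0], 0.16],
    [1, [-1.1, 12, 0], 0.22],
    [1, [-1.4, 15.5, 0], 0.28],
    [1, [-1.7, 19, 0], 0.34],
    [1, [-2, 22.5, 0], 0.4],
    [1, [-2.3, 26, 0], 0.46],
    [1, [-2.6, 29.5, 0], 0.5],
    [1, [-2.9, 32.5, 0], 0.543],
    [1, [-3.2, 34.8, 0], 0.543],
    [1, [-3.24, 35.6, 0], 0.543]
  ]
}}

```text
clock: 18.12
position: [0.5255, 0.1795, 0.2126]
tcp_rot: [0.206, 0.979, 0.001, -0.0]
wrist_force: [0.9, 1.4, -0.9]
grip_width: 0.108
```

Request:
{"api": "move_arm", "payload": {
  "rows": [
    [1, [0, 0, 1], 0],
    [1, [0, 0, 3], 0],
    [1, [0, 0, 5], 0],
    [1, [0, 0, 6.3], 0],
    [1, [0, 0, 6.5], 0],
    [1, [0, 0, 6.5], 0],
    [1, [0, 0, 6.5], 0]
  ]
}}

```text
clock: 18.7
position: [0.5271, 0.1732, 0.1475]
tcp_rot: [0.21, 0.978, -0.0, 0.0]
wrist_force: [0.0, 0.4, -0.8]
grip_width: 0.107
```

```bash
python3 st.py; python3 - <<'E'
from h import *
im=r.read_camera("wrist");c=cam("wrist");s=r.sense();cv2.imwrite("pics/w11.png",im);print(s["position"],s["tcp_rot"],go([.5294,.1733,.15],2.72))
S=R.from_euler("z",2.72).apply(np.array([[.018,.007,0],[.018,-.007,0],[.04,.035,0],[.04,-.035,0]]))+[.549,.1645,.055]
print("pred pocket/stand front",((proj(0,S,c)-[200,120])*3).round(0).tolist())
M=R.from_quat(s["tcp_rot"]).as_matrix()
for b in (.27,.314,.36):
    u=np.array([np.sin(b),0,-np.cos(b)]);w=np.array([np.cos(b),0,np.sin(b)]);B=np.array([0,0,-.0187])-.008*u
    P=[B+.015*w-.065*u,B+.01375*w-.068*u,B+.02*w-.022*u]
    print(b,((proj(0,np.array(P)@M.T+s["position"],c)-[200,120])*3).round(0).tolist())
sc=r.read_camera("scene");g=proj(0,s["position"][None],cam("scene"))[0].astype(int)
a=cv2.resize(im[120:320,200:360],None,fx=3,fy=3,interpolation=cv2.INTER_CUBIC)
b=cv2.resize(sc[g[1]-30:g[1]+45,g[0]-20:g[0]+20],(320,600),interpolation=cv2.INTER_CUBIC)
cv2.imwrite("pics/w11c.png",np.hstack([a,b]))
E
```

```text
twist from home 0.547 p [0.5271 0.1732 0.1475] F [ 0.   0.4 -0.8] M [-0.021 -0.003  0.044] grip 0.107 j7 0.71
[0.52751365 0.17376269 0.14807753] [2.09474200e-01 9.77813964e-01 1.54741439e-04 6.22120007e-04] ([-0.19, 0.04, -0.19], np.float64(-0.0))
pred pocket/stand front [[203.0, 292.0], [253.0, 292.0], [100.0, 217.0], [355.0, 217.0]]
0.27 [[227.0, 345.0], [227.0, 348.0], [227.0, 351.0]]
0.314 [[227.0, 358.0], [227.0, 361.0], [227.0, 357.0]]
0.36 [[227.0, 371.0], [227.0, 375.0], [227.0, 364.0]]
```

View pics/w11c.png

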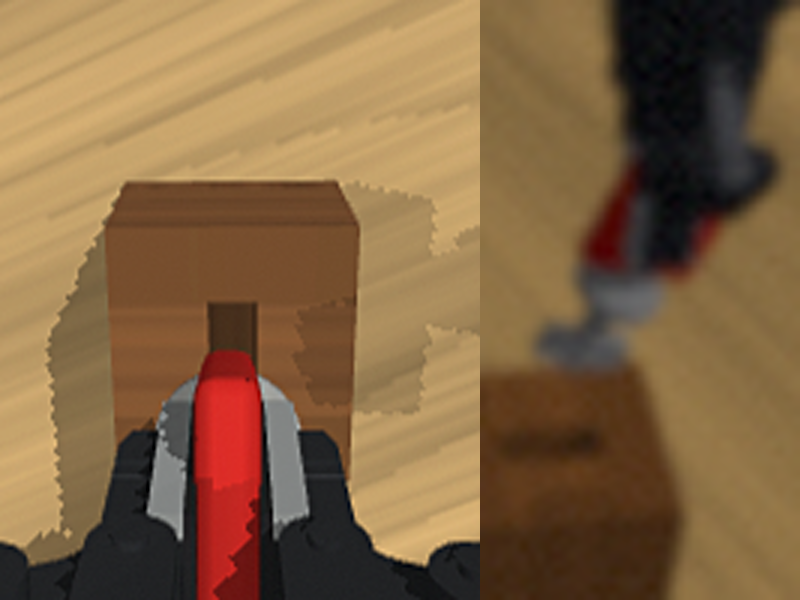

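The left view shows the pocket front at crop row 302, cols 208–257 (predicted 292, 203–253), so the stand is about 2.3 mm further towards tool -x and 1 mm towards +y. The right view shows the key still tilted. I'll lower the bit into the pocket with that correction.

Request:
{"api": "move_arm", "payload": {
  "rows": [
    [1, [-0.4, 0.13, 1], 0],
    [1, [-0.4, 0.13, 2.2], 0],
    [1, [-0.4, 0.13, 3.2], 0],
    [1, [-0.4, 0.13, 4], 0],
    [1, [-0.4, 0.13, 4.6], 0],
    [1, [-0.4, 0.13, 5], 0],
    [1, [-0.4, 0.13, 5], 0]
  ]
}}

```text
clock: 19.38
position: [0.5318, 0.1737, 0.0965]
tcp_rot: [0.209, 0.978, -0.0, 0.001]
wrist_force: [6.1, -2.1, -4.3]
grip_width: 0.111
```

Request:
{"api": "move_arm", "payload": {
  "rows": [
    [1, [-0.3, 0, 0], 0],
    [1, [-0.6, 0, 0], 0],
    [1, [-0.9, 0, 0], 0],
    [1, [-1.2, 0, 0], 0],
    [1, [-1.4, 0, 0], 0],
    [1, [-1.6, 0, 0], 0],
    [1, [-1.8, 0, 0], 0],
    [1, [-2, 0, 0], 0],
    [1, [-2, 0, 0], 0]
  ]
}}

```text
clock: 20.13
position: [0.544, 0.1688, 0.0965]
tcp_rot: [0.208, 0.978, -0.0, -0.005]
wrist_force: [-9.2, 5.0, 2.9]
grip_width: 0.11
```

Request:
{"api": "move_arm", "payload": {
  "rows": [
    [1, [-0.3, 0, 0], 0],
    [1, [-0.6, 0, 0], 0],
    [1, [-0.9, 0, 0], 0],
    [1, [-1.1, 0, 0], 0],
    [1, [-1.1, 0, 0], 0]
  ]
}}

```text
clock: 20.55
position: [0.5547, 0.1641, 0.0966]
tcp_rot: [0.208, 0.978, -0.0, -0.004]
wrist_force: [-8.4, 3.9, 4.0]
grip_width: 0.11
```

```bash
cat > tilt.py <<'E'
from h import *
s=r.sense();c=cam("scene");im=r.read_camera("scene");M=R.from_quat(s["tcp_rot"]).as_matrix()
print("s",((s["position"]-[.5515,.1645,0])@M).round(4),"z",s["position"][2].round(4),"F",s["wrist_force"].round(1))
g=proj(0,s["position"][None],c)[0]
u0,v0=int(g[0])-30,int(g[1])-30
im2=cv2.resize(im[v0:v0+75,u0:u0+60],None,fx=8,fy=8,interpolation=cv2.INTER_CUBIC)
cv2.imwrite("pics/s_last.png",im2)
# left bow edge slope, red mask
m=redmask(im);ys,xs=np.nonzero(m);rows=sorted(set(ys));L=[(y,xs[ys==y].min(),xs[ys==y].max()) for y in rows];print([tuple(map(int,l)) for l in L])
for b in(-.1,0,.1,.2,.314):
    u=np.array([np.sin(b),0,-np.cos(b)]);w=np.array([np.cos(b),0,np.sin(b)]);B=np.array([0,0,-.0187])-.008*u
    q=proj(0,np.array([B+.02*w+.022*u,B+.02*w-.022*u,B-.02*w-.022*u,B-.02*w+.022*u])@M.T+s["position"],c);print(b,q.round(1).tolist())
E
python3 tilt.py
```

```text
s [-0.0023  0.0007 -0.0966] z 0.0966 F [-8.4  3.9  4. ]
[(229, 343, 345), (230, 343, 345), (231, 343, 346), (232, 343, 346), (233, 343, 345), (234, 344, 344)]
-0.1 [[345.0, 221.5], [345.0, 232.6], [330.3, 234.8], [329.9, 223.9]]
0 [[345.5, 222.0], [343.9, 233.2], [329.2, 234.5], [330.4, 223.3]]
0.1 [[346.0, 222.5], [342.7, 233.8], [328.2, 234.0], [331.0, 222.7]]
0.2 [[346.3, 223.0], [341.4, 234.2], [327.3, 233.5], [331.7, 222.2]]
0.314 [[346.5, 223.7], [340.0, 234.7], [326.3, 232.8], [332.6, 221.7]]
```

Request:
{"api": "move_arm", "payload": {
  "rows": [
    [1, [0.3, 0, 0], 0],
    [1, [0.6, 0, 0], 0],
    [1, [0.6, 0, 0.3], 0],
    [1, [0.6, 0, 0.6], 0],
    [1, [0.6, 0, 0.9], 0],
    [1, [0.6, 0, 0.9], 0]
  ]
}}

```text
clock: 21.1
position: [0.5533, 0.1638, 0.0875]
tcp_rot: [0.209, 0.978, -0.0, -0.0]
wrist_force: [-1.2, 1.0, -1.9]
grip_width: 0.106
```

```bash
python3 tilt.py; python3 - <<'E'
from h import *
im=r.read_camera("wrist");c=cam("wrist");s=r.sense();M=R.from_quat(s["tcp_rot"]).as_matrix();m=redmask(im);cv2.imwrite("pics/w12.png",im)
ys,xs=np.nonzero(m);print("red rows",ys.min(),ys.max())
for b in(-.1,0,.1,.2):
    u=np.array([np.sin(b),0,-np.cos(b)]);w=np.array([np.cos(b),0,np.sin(b)]);B=np.array([0,0,-.0187])-.008*u
    q=proj(0,np.array([B+.02*w-.022*u,B+.02*w-.017*u,B+.02*w+.022*u,B-.02*w+.022*u,B-.02*w+.017*u])@M.T+s["position"],c);print(b,q[:,1].round(1).tolist())
print([im[v,276].tolist() for v in range(int(ys.min())-3,int(ys.max())+4,3)])
E
```

```text
s [-0.0019  0.     -0.0875] z 0.0875 F [-1.2  1.  -1.9]
[(231, 344, 346), (232, 343, 346), (233, 343, 346), (234, 343, 346), (235, 343, 345), (236, 344, 344)]
-0.1 [[345.1, 223.7], [345.0, 234.6], [330.3, 236.8], [330.0, 225.9]]
0 [[345.6, 224.1], [343.8, 235.2], [329.2, 236.4], [330.6, 225.3]]
0.1 [[346.0, 224.6], [342.6, 235.8], [328.2, 236.0], [331.2, 224.8]]
0.2 [[346.3, 225.2], [341.4, 236.3], [327.3, 235.4], [331.9, 224.3]]
0.314 [[346.6, 225.8], [339.9, 236.7], [326.4, 234.8], [332.7, 223.7]]
red rows 224 334
-0.1 [222.3, 226.6, 270.5, 340.8, 332.4]
0 [225.8, 229.2, 265.0, 341.8, 334.1]
0.1 [229.6, 232.2, 259.8, 342.3, 335.3]
0.2 [233.8, 235.7, 255.1, 342.3, 336.1]
[[153, 157, 157], [85, 88, 153], [24, 28, 158], [25, 29, 159], [26, 29, 159], [28, 28, 160], [26, 30, 160], [26, 30, 160], [26, 28, 161], [27, 30, 160], [30, 33, 182], [38, 43, 222], [36, 42, 217], [34, 40, 210], [35, 41, 211], [34, 39, 210], [33, 39, 210], [33, 39, 210], [33, 40, 210], [33, 39, 209], [35, 39, 210], [30, 35, 179], [29, 35, 181], [30, 35, 181], [29, 34, 180], [29, 33, 179], [28, 32, 180], [29, 34, 180], [29, 34, 182], [30, 34, 182], [31, 35, 184], [17, 20, 103], [17, 20, 109], [19, 22, 110], [21, 23, 110], [19, 21, 110], [17, 20, 109], [19, 23, 110], [76, 116, 158]]
```

Request:
{"api": "move_arm", "payload": {
  "rows": [
    [1, [0, 0, 0.3], 0],
    [1, [0, 0, 0.6], 0],
    [1, [0, 0, 0.9], 0],
    [1, [0, 0, 1.1], 0],
    [1, [0, 0, 1.3], 0],
    [1, [0, 0, 1.3], 0]
  ]
}}

```text
clock: 21.7
position: [0.5538, 0.164, 0.076]
tcp_rot: [0.209, 0.978, -0.0, -0.0]
wrist_force: [-5.1, 0.0, 7.3]
grip_width: 0.109
```

```bash
python3 tilt.py|head -1
```

```text
s [-0.0022  0.0005 -0.076 ] z 0.076 F [-5.1  0.   7.3]
```

Request:
{"api": "move_arm", "payload": {
  "rows": [
    [1, [0, 0, 0.2], 0],
    [1, [0, 0, 0.3], 0],
    [1, [0, 0, 0.3], 0]
  ]
}}

```text
clock: 22.0
position: [0.5542, 0.164, 0.0756]
tcp_rot: [0.209, 0.978, -0.0, 0.001]
wrist_force: [-10.4, -2.1, 27.1]
grip_width: 0.103
```

Request:
{"api": "move_arm", "payload": {
  "rows": [
    [1, [0, 0, -0.3], 0],
    [1, [0, 0, -0.5], 0],
    [0.7, [0, 0, -0.5], 0],
    [0.3, [0, 0, -0.5], 0],
    [0, [0, 0, -0.5], 0],
    [0, [0, 0, -0.5], 0],
    [0, [0, 0, -0.5], 0],
    [0, [0, 0, -1.5], 0],
    [0, [0, 0, -4.5], 0],
    [0, [0, 0, -8.5], 0],
    [0, [0, 0, -12.5], 0],
    [0, [0, 0, -14.5], 0]
  ]
}}

```text
clock: 23.0
position: [0.556, 0.1648, 0.2231]
tcp_rot: [0.209, 0.978, 0.002, 0.003]
wrist_force: [1.2, 0.2, -0.1]
grip_width: 0.999
```

```bash
python3 - <<'E'
from h import *
r.read_camera("wrist");im=r.read_camera("wrist");c=cam("wrist");s=r.sense();print(s["position"],s["clock"],s["grip_width"],s["wrist_force"].round(1));cv2.imwrite("pics/w13.png",im)
x,f=fit(redmask(im),c,bowbox,[.551,.164,2.7],[.005,.005,.1]);print(x.round(4),f)
d=np.load("pics/w1.npz");print("initial fit ref .5508 .1626 2.655 f=.123")
sc=r.read_camera("scene");a=redmask(sc);b=redmask(cv2.imread("pics/scene0.png"))
for m in(a,b): ys,xs=np.nonzero(m);print(xs.min(),xs.max(),ys.min(),ys.max(),len(xs))
q=proj(0,[[.5515,.1645,.09]],c)[0].astype(int);print(q)
A=cv2.resize(im[q[1]-60:q[1]+60,q[0]-60:q[0]+60],(400,400),interpolation=cv2.INTER_CUBIC)
h=lambda i:cv2.resize(i[210:270,310:370],(200,200),interpolation=cv2.INTER_CUBIC)
t=r.read_camera("top");u=lambda i:cv2.resize(i[195:275,300:380],(200,200),interpolation=cv2.INTER_CUBIC)
cv2.imwrite("pics/fin.png",np.hstack([A,np.vstack([h(cv2.imread("pics/scene0.png")),h(sc)]),np.vstack([u(cv2.imread("pics/top0.png")),u(t)])]))
for t in["mug","tray","tissues"]: print(t,[(round(d["p"],2),(np.array(d["box"])*[560,420,560,420]).round(0).tolist()) for d in r.search_frame(t,"top")[:1]])
E
```

```text
[0.55701864 0.16514141 0.22330938] 23.1 0.9991006888619949 [0.3 0.1 0.1]
[0.5504 0.1644 2.7091] 0.11840439003799075
initial fit ref .5508 .1626 2.655 f=.123
330 345 227 240 167
331 345 227 239 156
[271 192]
mug [(0.78, [396.0, 218.0, 38.0, 28.0])]
tray [(0.6, [247.0, 153.0, 72.0, 46.0])]
tissues [(0.79, [118.0, 205.0, 61.0, 39.0])]
```

View pics/fin.png

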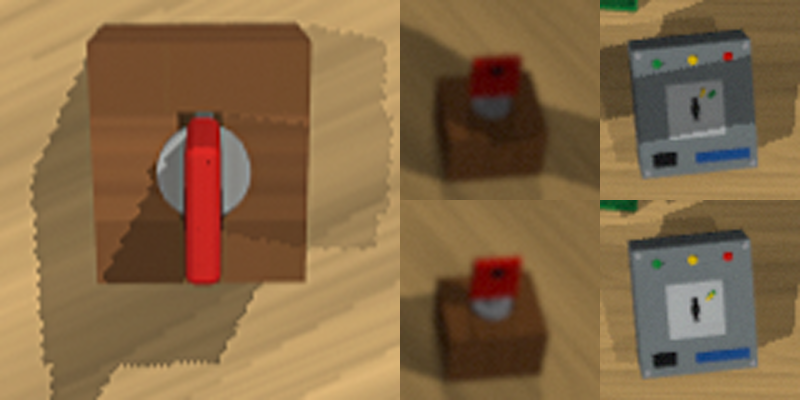

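The last picture shows the key upright in the stand with its collar down (scene extents match the start within a pixel), and the pointer now lies on the green mark. I'll hand in.

```bash
python3 -c "
from plant import r
print(r.close_job(), r.sense()['clock'])"
```

```text
the job is handed in; nothing more can be done
the job is handed in; nothing more can be done
```

The job is done and handed in after about 23 s of robot time. The key went fully home in the unit and turned clockwise to the stop. It was then turned back, drawn out and stood upright in its stand, and the gripper let go.

**How it was done:** the tool can only point straight down, so I leaned the key in the jaws against the stand's pocket to suit the sloping top, and straightened it the same way afterwards. I turned it with the jaws held slightly open as a fork.

**Last checks:**
- **Fully home in the unit:** the collar met the plate firmly (about 30 N) at exactly the height predicted for a seated key.
- **Stop:** turning torque rose from 0.10 to 0.28 N m over the last 0.07 rad, and I stopped there. The yellow pointer lay on the green mark and was still there in the final top view.
- **Back at home:** the bow was within about 0.02 rad of home before drawing out, and the key came out without resistance.
- **Key in the stand:** it is upright and down. Its outline in the scene camera matches the start to within a pixel, and it took about 27 N of pressing without moving further.
- **Mug, tray and tissues:** they were found within 2–3 pixels of where they started in the top view, which is about detector error.

**What went wrong on the way or disagreed:**
- The first push of the bit landed about 1 mm beside the slot and pressed with about 35 N. A 1.1 mm shift fixed it.
- A second push stuck about 5 mm short of home at about 50 N. I released, re-gripped and leaned the key before seating it.
- My estimates of the key's tilt in the hand differed by up to 0.1 rad between cameras, and the stand's position by about 2 mm. Both were corrected by feel or a second look.

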